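# Release the latched mode key on the pump control box

## Robot

A 7-joint arm with a two-finger parallel gripper is mounted at the origin on the work surface; the furniture and walls round the work are solid. World frame = base frame: x ahead of the robot, y to its left, z up, the work surface at z = 0. Lengths are in m, angles in degrees, forces in N, time in s.
With the tool pointing down it reaches from about 0.425 to 0.875 m from the base axis. Payload 4.7 kg.
Tool frame: the origin (TCP) lies midway between the tips of the shut fingers; the grasp point (between the pads) lies behind it (r.grasp_offset is the x of the grasp point in the tool frame, in m); x points along the fingers, z is the direction in which the jaws open and shut, and the axes are right-handed (so a half turn about x gives the same grasp; the last joint's range is limited). The gripper opens to 85 mm and grips with 20 to 120 N. Pads are 22 mm wide; open, the fingers measure 114 mm over their backs; the gripper's body (76 mm by 85 mm) begins 54 mm behind the grasp point. The pads swing forward as they close: fully open they stand 13 mm farther back than shut.
Start: joints at [71.511, 18.392, -4.016, 83.108, 1.295, 78.541, -3.26], TCP at [0.215, -0.614, 0.231] pointing down, gripper open.
Joint ranges: [-163.93, 163.93], [-17.29, 119.83], [-79.2, 71.16], [3.27, 140.29], [-89.18, 269.18], [5.43, 117.66], [-154.24, 154.24]. Speed limits (degrees/s): [147.25, 147.25, 180, 180, 180, 180, 180].

## Interface

Orientations are given as [roll, pitch, yaw] about the fixed x, y, z axes, in that order (R = Rz(yaw) Ry(pitch) Rx(roll)).
In Python, from station import r gives the robot as it stands. The module is installed in compiled form; this text tells all that it offers.
- The arm moves only by the shell command python3 -m crank 'ROWS'. ROWS is JSON, a list of rows, each a list of 5 numbers: the finger opening in cm, from 0 to 8.54, then the shift along the world's x, y, z in cm, then the turn about the world's z in rad. In form: [[hand, tx, ty, tz, spin], ...]. A call has 1 to 12 rows; each row is the pose to reach, as a shift and turn from the pose commanded when the call began; what a row does not reach only later rows make up. A row lasts 1/8 s, in which the tool goes at most 62.5 mm and 10.7 degrees, less where a joint would pass 70% of its speed; a pose out of reach is approached as far as the arm can. A call with a gripper value outside its range is refused whole. The fingers move at their own pace and stop on an object; the grip force is fixed at half the most. Time passes only in rows, so rows that repeat a pose let the fingers close. It gives the time, the measured TCP pose, the force and the opening at its end, in the units of the state.
- r.get_state(): the state, without advancing time (a new reading comes with each control period).
- r.get_image(name): name is "scene" or "top" or "wrist"; returns the picture (420x560x3 uint8, red, green, blue); there is no depth.
- r.camera_params(name): a dict with "vertical_fov" (degrees; the focal length in pixels is half the picture's height over the tangent of half this angle, whatever the lens; pixels are square), "cx", "cy" (the principal point, pixels), "world_to_cam" (4x4, takes a point from world to camera coordinates); the wrist camera has in their place "T_tool_cam" (4x4, takes a point from camera to tool coordinates, whose origin is the TCP and whose axes are the tool frame's). Camera axes: x right, y up, looking along -z (the intrinsics and any distortion apply to the point x, -y, -z); pixel columns grow to the right and rows downward; lengths in m; the calibration is good to about 2 mm. A picture is of the moment at which its call begins: read the wrist's pose just before it. camera_params takes no time and is no camera call.
- r.job_done(): hands the job in, once; it reports no verdict.
The state is a dict: "time": time; "qpos": joint angles; "joint_vel": joint speeds; "joint_efforts": joint torques, N m; "ee_pos": TCP position; "eef_rot": TCP orientation; "ft_force": force on the tool from outside, world axes, zero at the start; "ft_torque": the same for the moment, N m; "finger_gap": opening from 0.0 (shut) to 1.0 (fully open).
Only numpy, scipy, OpenCV 4.12 (cv2) and the standard library are available. Lean on these libraries where they do the work, as an engineer would, in place of code of your own. Each camera call takes 0.05 s, during which the arm holds its last target.

## Task

One of the four identical keys on the pump's control box has been left latched down. Tap each key lightly with the fingertips, one after another from left to right as the robot sees them, to find out which; then press that key down until its latch lets go, and let it rise so that all four stand up. Do not push any of the other keys in, pick nothing up, and leave the loose things on and around the box where they lie.

Things in the scene. Friction and masses are not known exactly. Their poses are not given: they have to be found in the camera images.
- control_box: grey sheet-metal control box with an aluminium deck, 130 (x) x 264 (y) x 60 mm high, fixed; origin at the centre of its underside, y along the row of keys (to the robot's left), x away from the robot, z up. The keys stand 56 mm apart centre to centre, 18 mm behind its centre line, each in a black bezel 46 mm square, 4 mm high
- key_a: one of four identical square keys, plain grey cap 36 x 36 mm, that move straight down on springs; its letter says nothing of its place in the row or of its state. Origin at the centre of the cap's top face, z up. All four keys: a free key's top stands 82 mm above the bench, the latched one's 77 mm; at the stop 73 mm (9 mm travel).
- key_b: one of four identical square keys, plain grey cap 36 x 36 mm, that move straight down on springs; its letter says nothing of its place in the row or of its state. Origin at the centre of the cap's top face, z up. All four keys: the spring takes about 3 N before a free key begins to move, 5.5 N at 5 mm, 7.5 N at the stop (9 mm).
- key_c: one of four identical square keys, plain grey cap 36 x 36 mm, that move straight down on springs; its letter says nothing of its place in the row or of its state. Origin at the centre of the cap's top face, z up. All four keys: a latched one gives only above about 5.5 N; its catch lets go 2 to 3 mm below its latched height, and the key rises once let go.
- key_d: one of four identical square keys, plain grey cap 36 x 36 mm, that move straight down on springs; its letter says nothing of its place in the row or of its state. Origin at the centre of the cap's top face, z up. All four keys: a free one springs back after a tap, but moving it more than 6 mm counts as pushing it in.
- nut_1: bright steel hex nut, 24 mm across, 13 mm high, lying on the front strip of the box's deck; origin at the centre of its underside; bystander
- dark_bolt_1: black hex bolt, 65 mm long, head 23 mm, lying along the row on the front strip of the box's deck; origin under its middle, at deck height; bystander
- tape_measure: yellow and black tape measure, 37 x 82 mm, 64 mm high, standing on the bench left of the box; origin at the centre of its underside; bystander
- dark_bolt_5: black hex bolt, 55 mm long, head 23 mm, on the bench right of the box; origin under its middle, at bench height; bystander
- feeler: black feeler gauge, 27 x 100 mm, 16 mm high, on the bench in front of the box; origin at the centre of its underside; bystander

How it is judged (in metres and radians):
On the way, in this order (a step that is already met when the one before it is completed fails the run):
1. the leftmost key is touched by the fingers (((y of key_a in the frame of control_box between 0.056 and 0.112 m and contact force between the fingers and key_a above 0.3 N) or (y of key_b in the frame of control_box between 0.056 and 0.112 m and contact force between the fingers and key_b above 0.3 N) or (y of key_c in the frame of control_box between 0.056 and 0.112 m and contact force between the fingers and key_c above 0.3 N) or (y of key_d in the frame of control_box between 0.056 and 0.112 m and contact force between the fingers and key_d above 0.3 N))), for 0.04 s.
2. the second key is touched by the fingers (((y of key_a in the frame of control_box between 0 and 0.056 m and contact force between the fingers and key_a above 0.3 N) or (y of key_b in the frame of control_box between 0 and 0.056 m and contact force between the fingers and key_b above 0.3 N) or (y of key_c in the frame of control_box between 0 and 0.056 m and contact force between the fingers and key_c above 0.3 N) or (y of key_d in the frame of control_box between 0 and 0.056 m and contact force between the fingers and key_d above 0.3 N))), for 0.04 s.
3. the third key is touched by the fingers (((y of key_a in the frame of control_box between -0.056 and 0 m and contact force between the fingers and key_a above 0.3 N) or (y of key_b in the frame of control_box between -0.056 and 0 m and contact force between the fingers and key_b above 0.3 N) or (y of key_c in the frame of control_box between -0.056 and 0 m and contact force between the fingers and key_c above 0.3 N) or (y of key_d in the frame of control_box between -0.056 and 0 m and contact force between the fingers and key_d above 0.3 N))), for 0.04 s.
4. the rightmost key is touched by the fingers (((y of key_a in the frame of control_box between -0.112 and -0.056 m and contact force between the fingers and key_a above 0.3 N) or (y of key_b in the frame of control_box between -0.112 and -0.056 m and contact force between the fingers and key_b above 0.3 N) or (y of key_c in the frame of control_box between -0.112 and -0.056 m and contact force between the fingers and key_c above 0.3 N) or (y of key_d in the frame of control_box between -0.112 and -0.056 m and contact force between the fingers and key_d above 0.3 N))), for 0.04 s.
5. the latched key is pressed, let go and rises: all four keys stand up (height (world z) of each of key_a, key_b, key_c, key_d above 0.08 m), for 0.2 s.
At the end, for the whole second after the job is handed in: All four key tops stand at least 80 mm above the bench (free height 82 mm), and no bystander is more than 15 mm from where it lay (all of step 5 and distance of each of nut_1, dark_bolt_1, tape_measure, dark_bolt_5, feeler from where it was at the start of the episode below 0.015 m); the robot touches nothing.
It fails at once if a free key is pushed in (a key moves more than 6 mm from where it stood at the start) (distance of any of key_a, key_b, key_c, key_d from where it was at the start of the episode above 0.006 m).
It fails at once if a bystander is moved more than 15 mm or picked up (distance of any of nut_1, dark_bolt_1, tape_measure, dark_bolt_5, feeler from where it was at the start of the episode above 0.015 m).
It fails at once if a key is struck with more than 40 N (contact force between anything else and key_a above 40 N or contact force between anything else and key_b above 40 N or contact force between anything else and key_c above 40 N or contact force between anything else and key_d above 40 N).
It also fails if it takes over 48 s, if anything falls off the work surface, if the arm or the gripper's body presses on something with over 40 N, if the wrist force passes 120 N, or if a joint passes its speed limit or range.

## Working session

There is one attempt and no reset: what is moved stays moved. The work goes in short steps, Python scripts to look and compute and a shell command to move; the robot and the scene stay as the last step left them, time stands still between calls to the robot, and variables do not carry over. Pictures are saved under pics/ and viewed, and the job is handed in when it is done.

```bash
mkdir -p pics; python3 - <<'E'
from station import r
import cv2
s=r.get_state();print(s)
for n in ("scene","top"):
    im=r.get_image(n);cv2.imwrite(f"pics/{n}0.png",im[:,:,::-1])
    print(n,r.camera_params(n))
print(r.camera_params("wrist"), r.grasp_offset)
E
```

```text
{'time': 0.0, 'qpos': array([71.51189964, 18.43910673, -4.01313869, 83.17331938,  1.29669018,
       78.54105507, -3.25953961]), 'joint_vel': array([ 0.03273662, -0.01227095,  0.12933186,  0.01756399, -0.03825998,
        0.05500731,  0.11185785]), 'joint_efforts': array([-3.61609273e-04, -4.93579924e+01, -3.82615831e-01, -3.14331436e+01,
        1.29981368e-02,  1.15090000e-02, -2.44406181e-06]), 'ee_pos': array([ 0.214536  , -0.61301823,  0.23023652]), 'eef_rot': array([-175.71485824,   89.89154049,  113.58148378]), 'ft_force': array([0.40264979, 0.12101973, 0.23741899]), 'ft_torque': array([ 0.02246514, -0.0314248 ,  0.03548407]), 'finger_gap': 0.9977015104126817}
scene {'vertical_fov': 46.817871518715336, 'cx': 270.56867557286625, 'cy': 210.80503030456472, 'world_to_cam': array([[-0.53521051, -0.84465532,  0.01034906,  0.3452019 ],
       [ 0.54428637, -0.33546267,  0.76890646, -0.24752018],
       [-0.64598921,  0.41715967,  0.63927752, -0.71096328],
       [ 0.        ,  0.        ,  0.        ,  1.        ]])}
top {'vertical_fov': 50.10210483751046, 'cx': 285.025101069673, 'cy': 204.41740187077474, 'world_to_cam': array([[ 5.02272878e-03, -9.99987169e-01,  6.59033148e-04,
         1.21833749e-01],
       [ 9.82120955e-01,  5.05701094e-03,  1.88183038e-01,
        -4.71483284e-01],
       [-1.88183956e-01, -2.97942096e-04,  9.82133754e-01,
        -8.80370313e-01],
       [ 0.00000000e+00,  0.00000000e+00,  0.00000000e+00,
         1.00000000e+00]])}
{'vertical_fov': 61.751812374229324, 'cx': 280.5232524004292, 'cy': 210.27705709399856, 'T_tool_cam': array([[-4.54995777e-04,  3.06321154e-01, -9.51928119e-01,
        -1.42434283e-01],
       [-2.40914632e-04,  9.51928156e-01,  3.06321281e-01,
         7.87275871e-02],
       [ 9.99999867e-01,  3.68708302e-04, -3.59326043e-04,
         1.16929549e-03],
       [ 0.00000000e+00,  0.00000000e+00,  0.00000000e+00,
         1.00000000e+00]])} -0.0187
```

View pics/scene0.png

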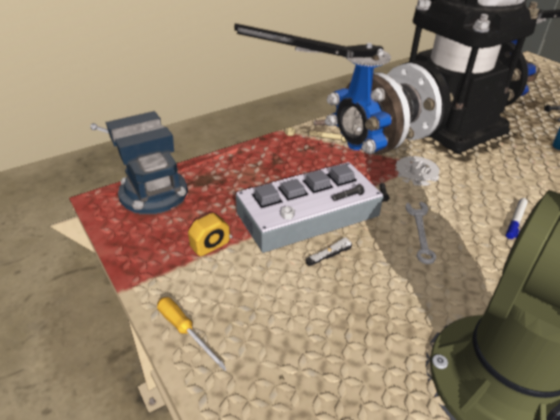

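View pics/top0.png

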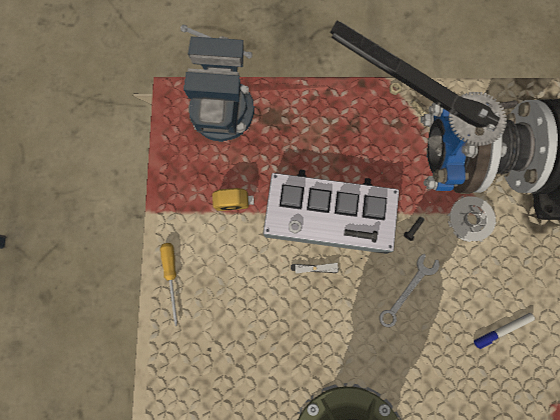

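The top view shows the box at about (333,212), with caps near (292,196), (319,201), (347,204) and (375,207). The nut is at (295,226) and the bolt at (361,234). The scene view shows the same row, with the leftmost key near (267,195).

```bash
cat > h.py <<'E'
from station import r
import numpy as np, cv2
def K(p): return 210/np.tan(np.radians(p['vertical_fov']/2))
def ray(n,u,v):
    p=r.camera_params(n);f=K(p);T=p['world_to_cam'];R=T[:3,:3];t=T[:3,3]
    d=np.array([(u-p['cx'])/f,-(v-p['cy'])/f,-1.]);return -R.T@t, R.T@d
def onplane(n,u,v,z):
    c,d=ray(n,u,v);return c+d*(z-c[2])/d[2]
def proj(n,P):
    p=r.camera_params(n);f=K(p);T=p['world_to_cam'];q=T[:3,:3]@np.asarray(P)+T[:3,3]
    return np.array([p['cx']+f*q[0]/-q[2],p['cy']-f*q[1]/-q[2]])
def tri(o):
    A=np.zeros((3,3));b=np.zeros(3);L=[ray(*x) for x in o]
    for c,d in L:
        d=d/np.linalg.norm(d);M=np.eye(3)-np.outer(d,d);A+=M;b+=M@c
    X=np.linalg.solve(A,b);return X,[np.linalg.norm(np.cross(X-c,d/np.linalg.norm(d)))for c,d in L]
E
python3 - <<'E'
import cv2
a=cv2.imread('pics/top0.png')[165:255,255:405];cv2.imwrite('pics/top_crop.png',cv2.resize(a,None,fx=5,fy=5,interpolation=cv2.INTER_CUBIC))
a=cv2.imread('pics/scene0.png')[155:250,230:390];cv2.imwrite('pics/scene_crop.png',cv2.resize(a,None,fx=5,fy=5,interpolation=cv2.INTER_CUBIC))
E
```

```text
(no output)
```

View pics/top_crop.png

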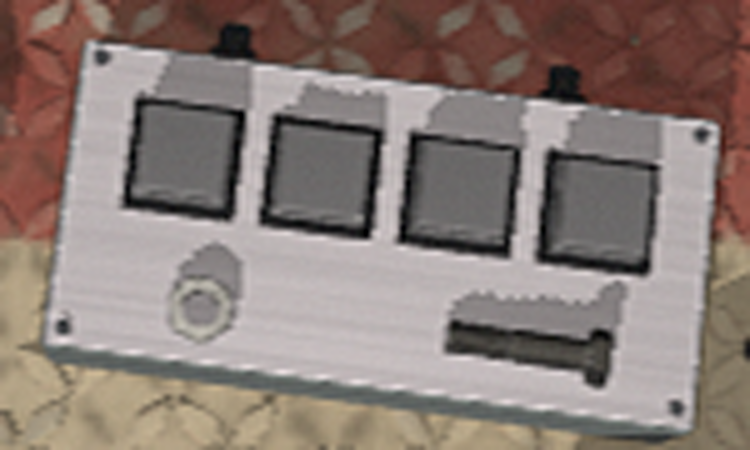

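View pics/scene_crop.png

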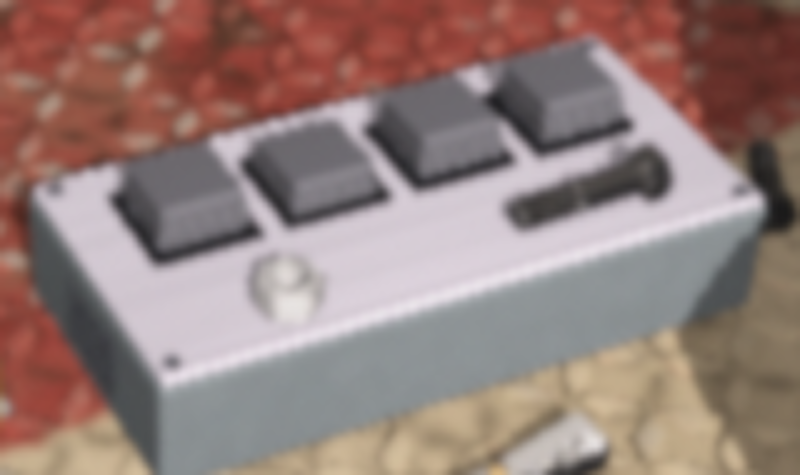

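The left second key looks lower (shorter front face and shadow), which is a useful prior. Next I measure the deck and caps with masks.

```bash
python3 - <<'E'
from h import *
def quad(n):
    im=cv2.imread(f'pics/{n}0.png').astype(int);b,g,rr=im[...,0],im[...,1],im[...,2]
    m=((im.min(2)>115)&(abs(rr-b)<28)&(b>=g-3)).astype(np.uint8)*255
    roi=np.zeros_like(m); 
    if n=='top': roi[160:260,255:410]=255
    else: roi[150:250,225:395]=255
    m&=roi
    m=cv2.morphologyEx(m,cv2.MORPH_OPEN,np.ones((2,2)))
    cs,_=cv2.findContours(m,0,2);c=max(cs,key=cv2.contourArea)
    h=cv2.convexHull(c)
    q=cv2.approxPolyN(h,4,ensure_convex=True).reshape(-1,2).astype(float)
    return q
Q={}
for n in('top','scene'):
    q=quad(n);P=[onplane(n,u,v,.06) for u,v in q]
    o=sorted(range(4),key=lambda i:P[i][1]);  # right..left
    Q[n]=(q,P)
    print(n,q.round(1).tolist(),np.round(P,4).tolist(),[round(float(np.linalg.norm(P[i]-P[i-1])),4) for i in range(4)])
qt,Pt=Q['top'];qs,Ps=Q['scene']
for u,p in zip(qt,Pt):
    j=np.argmin([np.linalg.norm(p-x) for x in Ps]);print('tri',[np.round(x,4) for x in tri([('top',*u),('scene',*qs[j])])])
# caps in the top view
im=cv2.imread('pics/top0.png').astype(int)
m=((im.max(2)<135)&(im.min(2)>65)&(im.max(2)-im.min(2)<25)).astype(np.uint8)
poly=np.zeros_like(m);cv2.fillConvexPoly(poly,qt.astype(int),1);m&=poly
m=cv2.morphologyEx(m,cv2.MORPH_OPEN,np.ones((5,5)))
N,l,s,c=cv2.connectedComponentsWithStats(m)
for i in range(1,N):print(s[i].tolist(),c[i].round(1),onplane('top',*c[i],.08).round(4))
E
```

```text
top [[400.0, 190.0], [394.0, 252.0], [264.0, 234.0], [273.0, 174.0]] [[0.499, -0.1098, 0.06], [0.3729, -0.0925, 0.06], [0.4075, 0.166, 0.06], [0.5313, 0.1492, 0.06]] [0.2611, 0.1273, 0.2608, 0.1249]
scene [[400.0, 210.0], [264.0, 252.0], [236.0, 193.0], [349.0, 163.0]] [[0.3214, -0.0833, 0.06], [0.3609, 0.194, 0.06], [0.5292, 0.1543, 0.06], [0.4945, -0.102, 0.06]] [0.174, 0.2801, 0.1729, 0.2586]
tri [array([ 0.5016, -0.1107,  0.0527]), array([0.0014, 0.0014])]
tri [array([ 0.3651, -0.1137,  0.0179]), array([0.0157, 0.0157])]
tri [array([0.4124, 0.1659, 0.003 ]), array([0.0034, 0.0034])]
tri [array([0.5334, 0.1505, 0.0554]), array([0.0014, 0.0014])]
[282, 186, 20, 20, 343] [291.2 195.7] [0.4818 0.112  0.08  ]
[310, 190, 19, 20, 334] [318.8 199.5] [0.4743 0.0572 0.08  ]
[337, 193, 21, 21, 360] [347.  203.1] [0.4674 0.0015 0.08  ]
[365, 197, 20, 20, 353] [374.8 206.8] [ 0.4602 -0.0534  0.08  ]
```

```bash
python3 - <<'E'
from h import *
cv=lambda x,y,ox,oy:((x+.5)/5-.5+ox,(y+.5)/5-.5+oy)
T=[(88,42),(720,122),(690,432),(45,345)];S=[(35,190),(590,38),(765,200),(163,382)]
X=[]
for t,s in zip(T,S):
    x,e=tri([('top',*cv(*t,255,165)),('scene',*cv(*s,230,155))]);X.append(x);print(x.round(4),np.round(e,4))
X=np.array(X);print(X.mean(0),[np.linalg.norm(X[i]-X[i-1]).round(4) for i in range(4)])
c=X.mean(0)
e=(X[0]+X[3]-X[1]-X[2])/2;yaw=np.arctan2(-e[0],e[1]);print('yaw',np.degrees(yaw))
k=np.array([[.4818,.112],[.4743,.0572],[.4674,.0015],[.4602,-.0534]])
d=k[0]-k[3];print('yaw keys',np.degrees(np.arctan2(-d[0],d[1])), np.linalg.norm(d)/3)
yv=np.array([-np.sin(yaw),np.cos(yaw)]);xv=np.array([yv[1],-yv[0]])
for j,kk in enumerate(k):print('model',(c[:2]+xv*.018+yv*(.084-.056*j)).round(4),'img',kk)
# cap tops in scene: centroid by hand-free check: project
for z in(.077,.082):
  for kk in k: 
    p=proj('top',[*kk,.08]);P=onplane('top',*p,z);q=proj('scene',P);print(z,((q-[230,155])*5).round(0),end=' ')
E
```

```text
[0.5342 0.1507 0.0563] [0.0004 0.0004]
[ 0.5031 -0.1074  0.0551] [0.0012 0.0012]
[ 0.3754 -0.0898  0.0584] [0.0005 0.0005]
[0.4089 0.1673 0.0584] [0.0006 0.0006]
[0.45536929 0.03019446 0.05704819] [np.float64(0.1264), np.float64(0.26), np.float64(0.1289), np.float64(0.2593)]
yaw -7.150680174839715
yaw keys -7.4402933336517725 0.055601478797280605
model [0.4837 0.1113] img [0.4818 0.112 ]
model [0.4767 0.0557] img [0.4743 0.0572]
model [4.697e-01 2.000e-04] img [0.4674 0.0015]
model [ 0.4628 -0.0554] img [ 0.4602 -0.0534]
0.077 [185. 183.] 0.077 [315. 148.] 0.077 [441. 113.] 0.077 [561.  80.] 0.082 [187. 174.] 0.082 [316. 139.] 0.082 [442. 104.] 0.082 [562.  72.]
```

```bash
python3 - <<'E'
from h import *
from scipy.spatial.transform import Rotation as R
s=r.get_state();M=R.from_euler('xyz',s['eef_rot'],degrees=True).as_matrix();print(M.round(3))
for u,v in [(430,135),(430,190),(450,180),(480,110),(472,218),(335,30),(425,80)]:
  print(u,v,[onplane('top',u,v,z)[:2].round(3).tolist() for z in (.05,.2,.3)])
# scene/top handle end and valve top for height
print(tri([('top',338,30),('scene',240,29)]),tri([('top',485,112),('scene',375,52)]))
E
```

```text
[[-0.001  0.944  0.33 ]
 [ 0.002  0.33  -0.944]
 [-1.    -0.    -0.002]]
430 135 [[0.621, -0.181], [0.567, -0.13], [0.531, -0.097]]
430 190 [[0.502, -0.174], [0.468, -0.125], [0.445, -0.092]]
450 180 [[0.523, -0.217], [0.485, -0.16], [0.46, -0.123]]
480 110 [[0.677, -0.291], [0.614, -0.222], [0.572, -0.176]]
472 218 [[0.444, -0.257], [0.419, -0.193], [0.403, -0.151]]
335 30 [[0.863, 0.016], [0.769, 0.034], [0.706, 0.046]]
425 80 [[0.745, -0.177], [0.671, -0.127], [0.621, -0.094]]
(array([0.7010137 , 0.04071952, 0.30718766]), [np.float64(0.0013372573498701555), np.float64(0.0013372573498699474)]) (array([ 0.58588665, -0.21196514,  0.24878656]), [np.float64(0.0059938848475077815), np.float64(0.0059938848475076896)])
```

```bash
python3 - <<'E'
import cv2
a=cv2.imread('pics/top0.png')[10:260,320:560];b=cv2.imread('pics/scene0.png')[10:210,225:560]
import numpy as np
a=cv2.resize(a,None,fx=1.8,fy=1.8);b=cv2.resize(b,None,fx=1.0,fy=1.0)
c=np.zeros((450,432+335,3),np.uint8);c[:450,:432]=a;c[:200,432:]=b;cv2.imwrite('pics/valve.png',c)
E
```

```text
(no output)
```

View pics/valve.png

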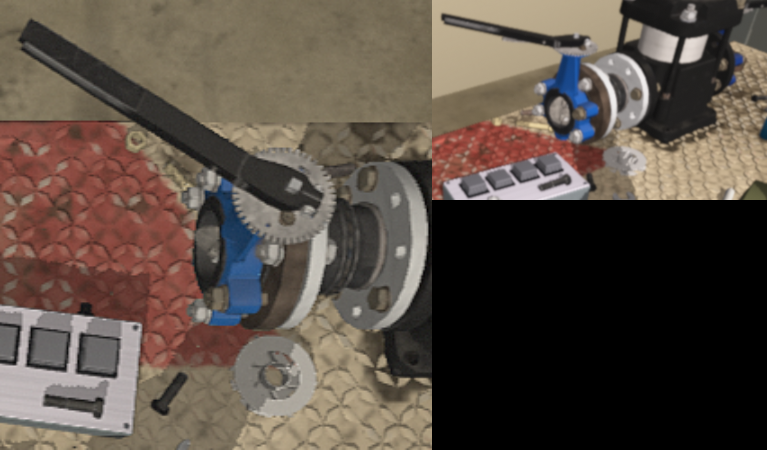

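```bash
python3 -m crank '[[0,1.5,3.4,0.5,0],[0,3.2,7,1,0],[0,5,11,1.5,0],[0,7,15,2,0],[0,9,19,2,0],[0,11,23,2,0],[0,12.5,27,2,0],[0,14,30.5,2,0],[0,15.5,33.4,2,0],[0,17,37,2,-0.1],[0,18.5,41,2,-0.2],[0,20,45,2,-0.3]]'
```

```text
time: 1.6
ee_pos: [0.4149, -0.1621, 0.2511]
eef_rot: [-85.7, 90.0, -173.8]
ft_force: [0.9, -0.5, 0.6]
finger_gap: 0.002
```

```bash
python3 -m crank '[[0,0.7,3.5,0,-0.05],[0,1.5,7.5,0,-0.1],[0,2.3,11.5,-1,-0.16],[0,3.2,15.5,-2,-0.16],[0,4.2,19.5,-3,-0.16],[0,5.4,23,-5,-0.16],[0,6.2,25.5,-7,-0.16],[0,6.8,27.4,-8,-0.16],[0,6.8,27.4,-8,-0.16],[0,6.8,27.4,-8,-0.16]]'
python3 - <<'E'
from h import *
from scipy.spatial.transform import Rotation as R
s=r.get_state();print(s['ee_pos'].round(4));M=R.from_euler('xyz',s['eef_rot'],degrees=True).as_matrix();print(M.round(3),s['ft_force'])
im=r.get_image('wrist');cv2.imwrite('pics/w1.png',im[:,:,::-1])
E
```

```text
time: 2.85
ee_pos: [0.4827, 0.1096, 0.1715]
eef_rot: [-15.9, 90.0, -113.0]
ft_force: [0.3, -0.1, -0.8]
finger_gap: 0.002
[0.4827 0.1096 0.1715]
[[-0.     0.992 -0.123]
 [-0.001 -0.123 -0.992]
 [-1.    -0.     0.001]] [ 0.27340049 -0.06489069 -0.76700473]
```

View pics/w1.png

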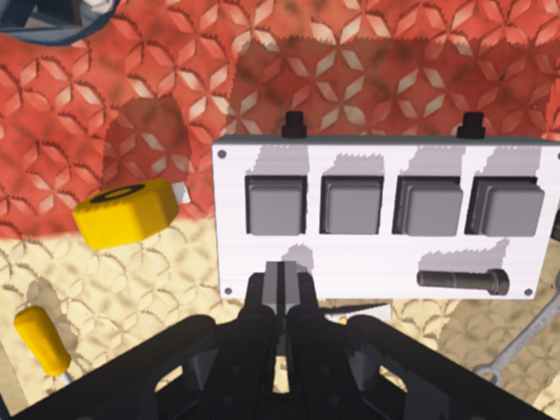

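The wrist view shows the four caps near (276,209), (354,207), (433,209) and (511,209), aligned with the box. The shut fingertips are at about (281,265), hanging above key 1. I'll cast these centres onto the top plane as a check.

```bash
python3 - <<'E'
from h import *
from scipy.spatial.transform import Rotation as R
p=r.camera_params('wrist');f=K(p);s=r.get_state();M=R.from_euler('xyz',s['eef_rot'],degrees=True).as_matrix()
W=np.eye(4);W[:3,:3]=M;W[:3,3]=s['ee_pos'];C=W@p['T_tool_cam'];Ci=np.linalg.inv(C)
im=cv2.imread('pics/w1.png').astype(int)
m=((im.max(2)<130)&(im.min(2)>75)&(im.max(2)-im.min(2)<20)).astype(np.uint8);m[:165]=0;m[245:]=0;m[:,:240]=0;m[:,545:]=0
# open with big kernel keeps top faces; side faces are darker
m=cv2.morphologyEx(m,cv2.MORPH_OPEN,np.ones((15,15)))
N,l,st,c=cv2.connectedComponentsWithStats(m)
tops=[(292,196),(319,200),(347,203),(375,207)]
for i in range(1,N):
    u,v=c[i];d=C[:3,:3]@np.array([(u-p['cx'])/f,-(v-p['cy'])/f,-1]);o=C[:3,3]
    print(st[i].tolist(),c[i].round(1),[(o+d*(z-o[2])/d[2]).round(4).tolist() for z in(.077,.082)])
k=[(291.2,195.7),(318.8,199.5),(347,203.1),(374.8,206.8)]
cc=sorted([tuple(c[i]) for i in range(1,N) if st[i][4]>800])
for t,(u,v) in zip(k,cc):
    L=[ray('top',*t),(C[:3,3],C[:3,:3]@np.array([(u-p['cx'])/f,-(v-p['cy'])/f,-1]))]
    A=0;b=0
    for o,d in L:
        d=d/np.linalg.norm(d);Q=np.eye(3)-np.outer(d,d);A=A+Q;b=b+Q@o
    print('tri',np.linalg.solve(A,b).round(4))
E
cat > w.py <<'E'
from h import *
from scipy.spatial.transform import Rotation as R
p=r.camera_params('wrist');f=K(p);s=r.get_state();M=R.from_euler('xyz',s['eef_rot'],degrees=True).as_matrix()
W=np.eye(4);W[:3,:3]=M;W[:3,3]=s['ee_pos'];C=W@p['T_tool_cam']
im=cv2.imread('pics/w1.png').astype(int)
print(im[209,276],im[207,354],im[209,433],im[205,252],im[205,403])
ref=im[200:216,268:284].reshape(-1,3).mean(0)
m=(abs(im-ref).max(2)<14).astype(np.uint8);m[:165]=0;m[245:]=0;m[:,:240]=0;m[:,548:]=0
m=cv2.morphologyEx(m,cv2.MORPH_CLOSE,np.ones((3,3)));m=cv2.morphologyEx(m,cv2.MORPH_OPEN,np.ones((15,15)))
N,l,st,c=cv2.connectedComponentsWithStats(m)
k=[(291.2,195.7),(318.8,199.5),(347,203.1),(374.8,206.8)]
B=sorted([(st[i].tolist()) for i in range(1,N) if st[i][4]>800])
for t,b0 in zip(k,B):
    u,v=b0[0]+(b0[2]-1)/2,b0[1]+(b0[3]-1)/2
    d=C[:3,:3]@np.array([(u-p['cx'])/f,-(v-p['cy'])/f,-1]);o=C[:3,3]
    print(b0,[(o+d*(z-o[2])/d[2]).round(4).tolist() for z in(.077,.082)])
    A=0;b=0
    for o,d in [ray('top',*t),(o,d)]:
        d=d/np.linalg.norm(d);Q=np.eye(3)-np.outer(d,d);A=A+Q;b=b+Q@o
    print('tri',np.linalg.solve(A,b).round(4))
E
python3 w.py
```

```text
[153 144 150] [149 141 146] [149 140 146] [145 137 144] [81 75 80]
[252, 192, 47, 43, 2001] [[0.4843, 0.112, 0.077], [0.4859, 0.1118, 0.082]]
tri [0.4832 0.1121 0.0736]
[331, 191, 47, 43, 1955] [[0.478, 0.0563, 0.077], [0.4798, 0.0572, 0.082]]
tri [0.4761 0.056  0.072 ]
[411, 193, 49, 43, 1976] [[0.4693, -0.0009, 0.077], [0.4713, 0.0012, 0.082]]
tri [ 4.686e-01 -1.000e-04  7.630e-02]
[492, 194, 49, 42, 1883] [[0.4617, -0.0581, 0.077], [0.4638, -0.0548, 0.082]]
tri [ 0.4616 -0.0551  0.0789]
```

```bash
python3 -m crank '[[0,0.1,0.2,-2,0],[0,0.1,0.2,-5,0],[0,0.1,0.2,-7.5,0],[0,0.1,0.2,-8.2,0],[0,0.1,0.2,-8.4,0],[0,0.1,0.2,-8.4,0]]'
```

```text
time: 3.65
ee_pos: [0.4846, 0.1124, 0.0883]
eef_rot: [89.4, 89.9, -7.7]
ft_force: [-0.0, 0.4, -0.7]
finger_gap: 0.001
```

```bash
python3 -m crank '[[0,0,0,-0.1,0],[0,0,0,-0.2,0],[0,0,0,-0.3,0],[0,0,0,-0.35,0],[0,0,0,-0.4,0],[0,0,0,-0.4,0]]'
```

```text
time: 4.4
ee_pos: [0.4838, 0.1125, 0.0833]
eef_rot: [-68.0, 90.0, -165.0]
ft_force: [-0.6, -0.4, -0.1]
finger_gap: 0.0
```

```bash
python3 -m crank '[[0,0,0,-0.05,0],[0,0,0,-0.1,0],[0,0,0,-0.1,0]]'
```

```text
time: 4.78
ee_pos: [0.4838, 0.1125, 0.0823]
eef_rot: [-61.3, 90.0, -158.4]
ft_force: [-0.3, 0.4, -0.4]
finger_gap: -0.004
```

```bash
python3 -m crank '[[0,0,0,-0.05,0],[0,0,0,-0.1,0],[0,0,0,-0.1,0]]'
```

```text
time: 5.15
ee_pos: [0.4838, 0.1125, 0.0815]
eef_rot: [2.5, 90.0, -94.5]
ft_force: [-1.5, 1.2, 3.5]
finger_gap: -0.0
```

Key 1 met the fingers at about 82 mm and 3.5–4 N, so it stands free. On to key 2.

```bash
python3 -m crank '[[0,0,0,1,0],[0,0,0,2,0],[0,-0.35,-2.8,2,0],[0,-0.7,-5.6,2,0],[0,-0.7,-5.6,1,0],[0,-0.7,-5.6,0.5,0],[0,-0.7,-5.6,0.3,0],[0,-0.7,-5.6,0.2,0],[0,-0.7,-5.6,0.2,0]]'
```

```text
time: 6.28
ee_pos: [0.4768, 0.057, 0.0834]
eef_rot: [-156.0, 90.0, 107.0]
ft_force: [1.2, 0.2, -0.4]
finger_gap: 0.002
```

```bash
python3 -m crank '[[0,0,0,-0.05,0],[0,0,0,-0.1,0],[0,0,0,-0.15,0],[0,0,0,-0.2,0],[0,0,0,-0.2,0]]'
```

```text
time: 6.9
ee_pos: [0.4768, 0.0565, 0.0813]
eef_rot: [-55.4, 90.0, -152.4]
ft_force: [0.4, 0.7, 0.1]
finger_gap: 0.002
```

```bash
python3 -m crank '[[0,0,0,-0.05,0],[0,0,0,-0.1,0],[0,0,0,-0.15,0],[0,0,0,-0.2,0],[0,0,0,-0.2,0]]'
```

```text
time: 7.52
ee_pos: [0.4767, 0.0565, 0.0793]
eef_rot: [-65.8, 90.0, -162.9]
ft_force: [-0.1, 0.0, -1.6]
finger_gap: -0.002
```

```bash
python3 -m crank '[[0,0,0,-0.05,0],[0,0,0,-0.1,0],[0,0,0,-0.15,0],[0,0,0,-0.15,0]]'
```

```text
time: 8.02
ee_pos: [0.4767, 0.0565, 0.0778]
eef_rot: [-56.5, 90.0, -153.6]
ft_force: [-0.7, 0.6, -0.1]
finger_gap: -0.002
```

```bash
python3 -m crank '[[0,0,0,-0.05,0],[0,0,0,-0.1,0],[0,0,0,-0.1,0]]'
```

```text
time: 8.4
ee_pos: [0.4769, 0.0565, 0.0771]
eef_rot: [-8.4, 90.0, -105.5]
ft_force: [-1.7, -0.6, 4.0]
finger_gap: -0.004
```

Key 2 was met at 77 mm, so it is the latched one. I won't press it yet; keys 3 and 4 come first.

```bash
python3 -m crank '[[0,0,0,1,0],[0,0,0,2.5,0],[0,-0.35,-2.8,2.5,0],[0,-0.7,-5.6,2.5,0],[0,-0.7,-5.6,1.5,0],[0,-0.7,-5.6,1,0],[0,-0.7,-5.6,0.8,0],[0,-0.7,-5.6,0.65,0],[0,-0.7,-5.6,0.65,0]]'
```

```text
time: 9.52
ee_pos: [0.4699, 0.0011, 0.0834]
eef_rot: [-147.8, 90.0, 115.1]
ft_force: [0.5, -0.6, -0.3]
finger_gap: -0.003
```

```bash
python3 -m crank '[[0,0,0,-0.05,0],[0,0,0,-0.1,0],[0,0,0,-0.15,0],[0,0,0,-0.2,0],[0,0,0,-0.2,0]]'
```

```text
time: 10.15
ee_pos: [0.4698, 0.0005, 0.0815]
eef_rot: [3.2, 90.0, -93.8]
ft_force: [-0.4, 0.1, 3.5]
finger_gap: -0.001
```

Key 3 is free (82 mm, 3.5 N). Key 4 next.

```bash
python3 -m crank '[[0,0,0,1,0],[0,0,0,2,0],[0,-0.35,-2.8,2,0],[0,-0.7,-5.6,2,0],[0,-0.7,-5.6,1,0],[0,-0.7,-5.6,0.5,0],[0,-0.7,-5.6,0.3,0],[0,-0.7,-5.6,0.2,0],[0,-0.7,-5.6,0.2,0]]'
```

```text
time: 11.28
ee_pos: [0.4629, -0.055, 0.0834]
eef_rot: [158.7, 90.0, 61.7]
ft_force: [0.4, 0.5, 0.1]
finger_gap: 0.003
```

```bash
python3 -m crank '[[0,0,0,-0.05,0],[0,0,0,-0.1,0],[0,0,0,-0.15,0],[0,0,0,-0.2,0],[0,0,0,-0.2,0]]'
```

```text
time: 11.9
ee_pos: [0.4629, -0.0555, 0.0815]
eef_rot: [18.3, 90.0, -78.7]
ft_force: [-1.4, 1.0, 3.1]
finger_gap: -0.001
```

Key 4 is free too (82 mm, 3 N). Back to key 2 to press it.

```bash
python3 -m crank '[[0,0,0,1,0],[0,0,0,2.5,0],[0,0.35,2.8,2.5,0],[0,0.7,5.6,2.5,0],[0,1.05,8.4,2.5,0],[0,1.4,11.2,2.5,0],[0,1.4,11.2,1,0],[0,1.4,11.2,0.3,0],[0,1.4,11.2,-0.1,0],[0,1.4,11.2,-0.3,0],[0,1.4,11.2,-0.3,0]]'
```

```text
time: 13.28
ee_pos: [0.4768, 0.056, 0.0783]
eef_rot: [-34.3, 90.0, -131.4]
ft_force: [0.0, -0.5, 0.2]
finger_gap: 0.001
```

```bash
python3 -m crank '[[0,0,0,-0.05,0],[0,0,0,-0.1,0],[0,0,0,-0.15,0],[0,0,0,-0.2,0],[0,0,0,-0.25,0],[0,0,0,-0.3,0],[0,0,0,-0.3,0]]'
```

```text
time: 14.15
ee_pos: [0.4769, 0.0565, 0.076]
eef_rot: [3.1, 90.0, -93.9]
ft_force: [-1.5, -0.1, 5.6]
finger_gap: 0.002
```

```bash
python3 -m crank '[[0,0,0,-0.05,0],[0,0,0,-0.1,0],[0,0,0,-0.1,0]]'
```

```text
time: 14.52
ee_pos: [0.4769, 0.0565, 0.075]
eef_rot: [3.9, 90.0, -93.2]
ft_force: [-2.7, -0.5, 6.3]
finger_gap: 0.006
```

```bash
python3 -m crank '[[0,0,0,-0.05,0],[0,0,0,-0.1,0],[0,0,0,-0.1,0]]'
```

```text
time: 14.9
ee_pos: [0.4769, 0.0565, 0.074]
eef_rot: [3.9, 90.0, -93.1]
ft_force: [-2.2, -0.0, 7.2]
finger_gap: -0.005
```

```bash
python3 -m crank '[[0,0,0,-0.05,0],[0,0,0,-0.05,0]]'
```

```text
time: 15.15
ee_pos: [0.4769, 0.0565, 0.0736]
eef_rot: [1.7, 90.0, -95.4]
ft_force: [-2.5, 0.4, 7.8]
finger_gap: 0.001
```

```bash
python3 -m crank '[[0,0,0,0.1,0],[0,0,0,0.2,0],[0,0,0,0.3,0],[0,0,0,0.4,0],[0,0,0,0.5,0],[0,0,0,0.55,0],[0,0,0,0.55,0]]'
```

```text
time: 16.02
ee_pos: [0.4769, 0.0565, 0.0786]
eef_rot: [47.2, 90.0, -49.9]
ft_force: [-1.5, -0.8, 5.2]
finger_gap: 0.003
```

The key still pushes on the fingers at 78.6 mm, above its latched 77 mm, so the catch has let go. I'll lift away and look.

```bash
python3 -m crank '[[0,0,0,0.2,0],[0,0,0,0.5,0],[0,0,0,1.5,0],[0,0,0,4,0],[0,0,0,8,0],[0,0,2,10,0],[0,0,4,10,0],[0,0,5.5,9.5,0],[0,0,5.5,9.5,0]]'
python3 - <<'E'
from h import *
s=r.get_state();print(s['ee_pos'],s['ft_force'])
w=r.get_image('wrist')
sc=r.get_image('scene');t=r.get_image('top')
cv2.imwrite('pics/w2.png',w[:,:,::-1]);cv2.imwrite('pics/top2.png',t[:,:,::-1])
a=cv2.imread('pics/scene0.png')[150:260,180:395];b=sc[150:260,180:395,::-1]
cv2.imwrite('pics/s2.png',cv2.resize(np.vstack([a,b]),None,fx=2.7,fy=2.7,interpolation=cv2.INTER_CUBIC))
E
```

```text
time: 17.15
ee_pos: [0.4763, 0.1127, 0.1734]
eef_rot: [-129.1, 90.0, 134.0]
ft_force: [0.2, -0.8, 0.7]
finger_gap: 0.0
[0.47633711 0.11268237 0.1734362 ] [ 0.22905128 -0.79647882  0.7093408 ]
```

View pics/w2.png

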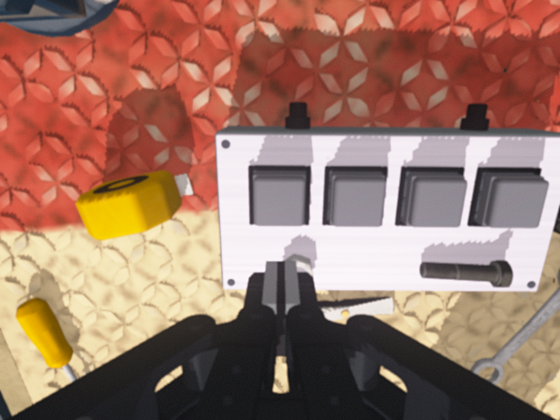

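View pics/s2.png

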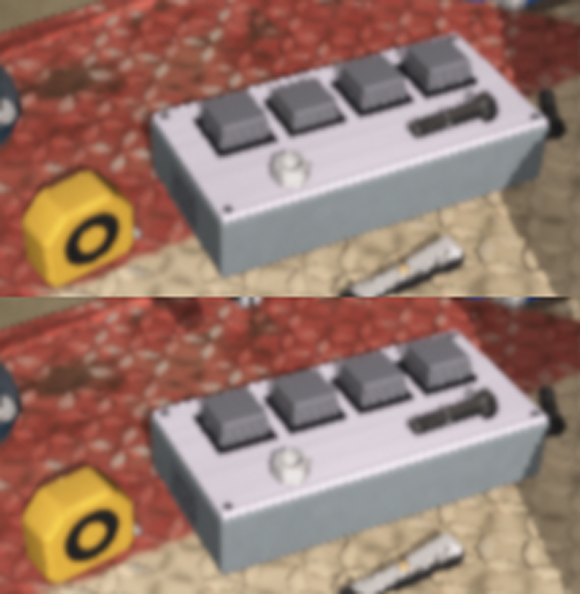

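Before (upper half) and after (lower half): key 2, at (305,105), was sunk and now, at (305,400), stands level with the others. Nut, bolt, tape measure and feeler gauge have not moved. The arm is clear of everything, so I'm handing in.

```bash
python3 - <<'E'
from station import r
print(r.job_done(), r.get_state()['time'])
E
```

```text
the job is handed in; nothing more can be done
the job is handed in; nothing more can be done
```

The second key from the left was the latched one. It is now released, and all four keys stand up. I handed the job in at about 17.3 s of the 48 s allowed.

- **Taps, left to right:** keys 1, 3 and 4 met the fingers at about 82 mm with 3 to 4 N, so they were free. Key 2 met them at about 77 mm with 4 N.
- **Release:** I pressed key 2 down to 73.6 mm at about 8 N. On the way up it still pushed on the fingers with 5 N at 78.6 mm, so its catch had let go.
- **Last checks:** in the scene view key 2 stands level with its neighbours. The nut, the deck bolt, the tape measure and the feeler gauge lie where they were. I did not check the bolt right of the box separately, but the arm never went near it. The arm was clear of everything, with the wrist force within its noise of about 1 N.
- **Disagreements:** my camera heights read low. The deck came out at about 57 mm against the stated 60 mm, and the key tops at 72 to 79 mm. I therefore judged the keys by the height at which the fingers met them. The final key heights were judged by eye, not measured.

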